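# Walk the loaded cup crate onto its mat, corner by corner

### The arm

A 7-joint arm with a two-finger parallel gripper is mounted at the origin on a cart in front of the work surface, level with it; the furniture and walls round the work are solid. World frame = base frame: x ahead of the robot, y to its left, z up, the work surface at z = 0. Lengths are in mm, angles in rad, forces in N, time in s.
With the tool pointing down it reaches from about 400 to 900 mm from the base axis. Payload 5.6 kg.
Tool frame: the origin (TCP) lies midway between the tips of the shut fingers; the grasp point (between the pads) lies 19 mm behind it; z points along the fingers, y is the line along which they close (so a half turn about z gives the same grasp; the last joint's range is limited). The gripper opens to 92 mm and grips with 3 to 60 N. Pads are 20 mm wide; open, the fingers measure 128 mm over their backs; the gripper's body (75 mm by 189 mm) begins 69 mm behind the grasp point.
Start: joints at [1.074, 0.468, -0.012, 1.603, 0.006, 1.071, -0.056], TCP at [284.911, -584.238, 214.592] pointing down, gripper open.
Joint ranges: [-2.53, 2.53], [-0.31, 2.02], [-1.57, 1.55], [0.28, 2.44], [-1.29, 4.43], [0.15, 1.84], [-2.92, 2.92]. Speed limits (rad/s): [2.57, 2.57, 3.14, 3.14, 3.14, 3.14, 3.14].

### API

Orientations are given as a rotation vector (axis times angle).
In Python, from cell import robot, grip, kin, viewer gives the robot as it stands. Calls block until the motion is done:
- robot.movep(position, orientation): joint-space move of the TCP to a pose.
- robot.servo_line(position, feed=150, rotation=None): straight line of the TCP; rotation=None keeps the orientation; feed is the mean speed in mm/s.
- robot.goto_joints(angles): joint-space move.
- grip(opening, newtons=None): opening from 0.0 (shut) to 1.0 (fully open); newtons is the grip in N (None keeps the last); returns when the fingers have stopped.
- robot.hold(seconds).
- kin.ik(position, orientation): joint angles nearest the present ones, or None.
- robot.observe(): the state.
- viewer.read_camera(name): name is "scene" or "top" or "wrist"; returns the picture (480x640x3 uint8, red, green, blue); there is no depth.
- viewer.camera_info(name): a dict with "camera_matrix" (3x3 intrinsics, pixels), "k1" (the pictures are not rectified: a ray, as slopes to the right and down, at radius r is drawn at 1 + k1 r^2 times it, then the intrinsics apply), "R" (3x3) and "t" (3): a world point X has camera coordinates R X + t. Camera axes: x right, y down, z forward; pixel columns grow to the right and rows downward; lengths in mm; the calibration is good to about 2 mm. A picture is of the moment at which its call begins: read the wrist's pose just before it. camera_info takes no time and is no camera call; for the wrist camera it gives the pose at the moment of the call.
A pose or a line that the arm cannot do raises robot.IKError and nothing moves.
- robot.job_done(): hands the job in; it is judged then, once.
Trained networks look in the newest picture that a camera, given by its name, has taken for a name from the list of things; names that differ only in an ending like _2 or _b are one class to them, and where a whole thing is asked for, a point or a joint stands for the part that bears it (a point fixed in the world has none). Each returns a list of dicts, best first, with "confidence" (0 to 1); they miss things now and then, are a little off and sometimes report something else, mostly with a low value. They report only what shows in the picture. A call takes as long as a camera call.
- viewer.silhouettes(name, camera): "mask" (480x640 bool, what is visible of it).
- viewer.pinpoint(name, camera): "at" ([x, y, z] in mm, in the coordinates of the camera as it stood for that picture, good to about 4 mm: a listed point, or the origin of a listed thing).
The state is a dict: "t": time; "joints": joint angles; "joint_velocities": joint speeds; "joint_torque": joint torques, N m; "tcp_pos": TCP position; "tcp_rot": TCP orientation; "contact_force": force on the tool from outside, world axes, zero at the start; "wrist_torque": the same for the moment, N m; "grip_width": opening from 0.0 (shut) to 1.0 (fully open); "grip_force": force on a finger pad.
Only numpy, scipy, OpenCV 4.12 (cv2) and the standard library are available. Lean on these libraries where they do the work, as an engineer would, in place of code of your own. Each camera call takes 0.05 s, during which the arm holds its last target. There are 200 camera calls.

### The job

The loaded wooden crate is too wide to grip, so creep it forward, flat on the worktop, until it stands centred and square on the cork mat just beyond it. Push its two steel-clad near corners in turn, the left one first, a few centimetres at a time and at least twice each, without letting the crate swing far askew. Leave the timer and the cup beside it where they are, and let go of the crate at the end.

Things in the scene. Friction and masses are not known exactly. Their poses are not given: they have to be found in the camera images.
- crate: Long low dark wooden crate, 104 mm deep (x), 260 wide (y), 55 high, about 0.9 kg with its load (white sugar box, two cream cups, fixed, under 66 mm high). Pushed at one near corner it mostly turns, the other end moving back a little. Origin: centre of its underside; x points away from the robot, the way it must go, y left. Starts 80 to 100 mm short of the mat's centre, a few degrees askew.
- mat: Thin cork mat lying in the worktop, 138 mm (x) by 294 mm (y), 1 mm thick and no obstacle: the crate slides over its edge without a step. Origin: its centre; x points the way the crate must go, y to the left. The crate's origin belongs on the mat's origin, the axes parallel.
- left_corner: Bright steel plate on the near face of the crate at its left end, 60 mm wide and 51 mm high, upright, 4 mm thick, fixed to the crate. Origin: middle of the plate's outer (near) face, 56 mm behind, 102 mm to the left of and 28.5 mm above the crate's origin; axes as the crate's. Push here, along the mat's x.
- right_corner: The same steel plate at the right end of the crate's near face. Origin: middle of its outer (near) face, 56 mm behind, 102 mm to the right of and 28.5 mm above the crate's origin; axes as the crate's.
- timer: Bystander: round kitchen timer, white with a red top, 64 mm across, 35 mm high, loose, to the left of the crate. Origin: centre of its underside.
- cup: Bystander: small cream cup of coffee, 64 by 91 mm with its handle, 50 mm high, loose, to the right of the crate. Origin: underside, middle of cup and handle.

How it is judged:
By the outcome, as a careful person would: the job done as asked, in the order asked, and still so for the second after the job is handed in, with the robot touching nothing.
It also fails if it takes over 54 s, if anything falls off the work surface, if the arm or the gripper's body presses on something with over 40 N, if the wrist force passes 120 N, or if a joint passes its speed limit or range.

## Working session

There is one attempt and no reset: what is moved stays moved. The work goes in short steps, each a Python script; the robot and the scene stay as the last script left them, time stands still between calls to the robot, and variables do not carry over. Pictures are saved under pics/ and viewed, at most 10 in all, crops included, and the job is handed in when it is done.

```bash
ls; mkdir -p pics; cat > h.py <<'E'
import numpy as np, cv2
from cell import robot, grip, kin, viewer
def snap(c,f=None):
    im=viewer.read_camera(c)
    if f: cv2.imwrite('pics/'+f,im[:,:,::-1])
    return im
def find(n,c):
    i=viewer.camera_info(c); R=np.array(i['R']);t=np.array(i['t'])
    return [(round(d['confidence'],2),np.round(R.T@(np.array(d['at'])-t),1)) for d in viewer.pinpoint(n,c)[:2]]
def rays(px,c):
    i=viewer.camera_info(c);K=np.array(i['camera_matrix']);R=np.array(i['R']);t=np.array(i['t'])
    px=np.atleast_2d(px).astype(float)
    p=cv2.undistortPoints(px[:,None],K,np.array([i['k1'],0,0,0.]))[:,0]
    return -R.T@t,(R.T@np.c_[p,np.ones(len(p))].T).T
def onplane(px,c,z):
    o,d=rays(px,c); return o+d*((z-o[2])/d[:,2])[:,None]
E
python3 - <<'E'
from h import *
for c in ['scene','top']:
    snap(c,c+'1.png')
    for n in ['crate','mat','left_corner','right_corner','timer','cup']: print(c,n,find(n,c))
    i=viewer.camera_info(c);print(np.round(-np.array(i['R']).T@np.array(i['t'])))
print(robot.observe()['t'],robot.observe()['tcp_rot'])
E
```

```text
pics
scene crate [(0.72, array([508.4, 112.2,   1.7]))]
scene mat [(0.66, array([ 6.005e+02,  1.044e+02, -5.000e-01]))]
scene left_corner []
scene right_corner [(0.89, array([458.2,   6.3,  27.1]))]
scene timer [(0.78, array([553.4, 342.5,   1.9]))]
scene cup [(0.61, array([ 460.7, -134.4,   -0.7]))]
[ 258. -398.  746.]
top crate [(0.63, array([507.7, 113.2,  -2.5]))]
top mat [(0.83, array([601.8, 104.9,   0.7]))]
top left_corner [(0.68, array([445.6, 213.9,  26.5]))]
top right_corner [(0.44, array([453.4,   8.8,  27.5]))]
top timer [(0.94, array([5.536e+02, 3.438e+02, 1.000e-01]))]
top cup [(0.67, array([ 461.8, -133.5,   -1. ]))]
[ 423.  121. 1027.]
0.7 [ 3.06101867e+00  7.06595069e-01 -2.00464188e-05]
```

View pics/top1.png

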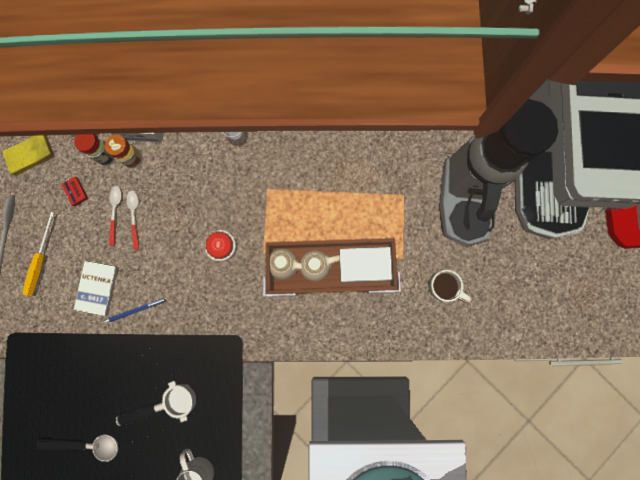

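View pics/scene1.png

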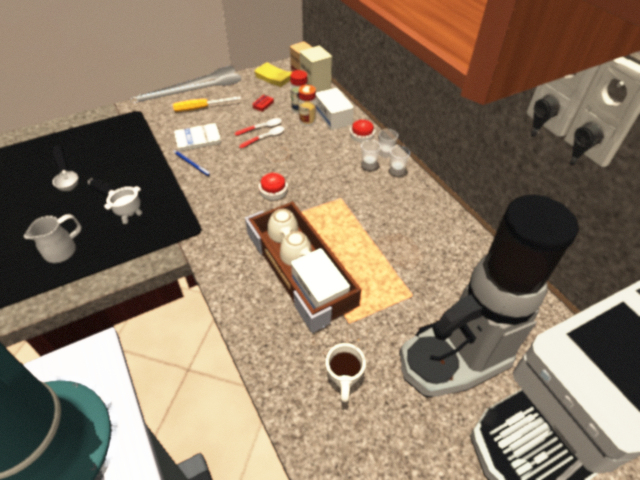

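The top view shows the crate at about (331,267), short of the mat (far corners (267,190) and (404,197)). The timer is at (220,245) and the cup at (448,287). The scene view agrees: the left plate is the one lagging relative to the mat, so I push left first. Next I fit box and mat models to the masks.

```bash
cat >> h.py <<'E'
from scipy.optimize import minimize
S=4
def proj(P,c):
    i=viewer.camera_info(c);R=np.array(i['R'])
    return cv2.projectPoints(np.asarray(P,float),cv2.Rodrigues(R)[0],np.array(i['t'],float),np.array(i['camera_matrix']),np.array([i['k1'],0,0,0.]))[0][:,0]
def place(B,p):
    c,s=np.cos(p[2]),np.sin(p[2]); B=np.asarray(B,float)
    return np.c_[p[0]+c*B[:,0]-s*B[:,1],p[1]+s*B[:,0]+c*B[:,1],B[:,2]]
CRATE=[[x,y,z] for x in(-52,52) for y in(-130,130) for z in(0,55)]+[[-56,y,z] for y in(-132,132) for z in(3,54)]
MAT=[[x,y,0] for x,y in((-69,-147),(69,-147),(69,147),(-69,147))]
def draw(B,p,c):
    q=proj(place(B,p),c); h=cv2.convexHull(((q+.5)*S-.5).astype(np.float32))
    m=np.zeros((480*S,640*S),np.uint8); cv2.fillConvexPoly(m,np.round(h*16).astype(np.int32),1,shift=4); return m>0
def mask(n,c):
    r=viewer.silhouettes(n,c); return np.kron(r[0]['mask'],np.ones((S,S),bool)) if r else None
def fit(B,p0,masks,ignore={}):
    def f(q):
        p=[q[0],q[1],q[2]/200]; e=0
        for c,m in masks.items():
            d=draw(B,p,c)^m
            if c in ignore: d&=~ignore[c]
            e+=d.sum()/m.sum()
        return e
    x0=np.array([p0[0],p0[1],p0[2]*200])
    r=minimize(f,x0,method='Nelder-Mead',options=dict(initial_simplex=np.vstack([x0]+[x0+8*np.eye(3)[k] for k in range(3)]),xatol=.1,fatol=1e-5,maxfev=120))
    return np.array([r.x[0],r.x[1],r.x[2]/200]),r.fun
def rel(p,m):
    c,s=np.cos(m[2]),np.sin(m[2]);d=p[:2]-m[:2]
    return np.array([c*d[0]+s*d[1],-s*d[0]+c*d[1],np.degrees(p[2]-m[2])])
E
python3 - <<'E'
from h import *
M={};C={};I={}
for c in ['top','scene']:
    snap(c); M[c]=mask('mat',c); C[c]=mask('crate',c); print(c,M[c].sum()/16,C[c].sum()/16)
for cs in (['top'],['scene'],['top','scene']):
    p,e=fit(CRATE,[508,113,.04],{c:C[c] for c in cs})
    ig={c:cv2.dilate((C[c]|draw(CRATE,p,c)).astype(np.uint8),np.ones((9,9)))>0 for c in cs}
    m,e2=fit(MAT,[601,105,-.04],{c:M[c] for c in cs},ig)
    print(cs,p,e,m,e2,rel(p,m))
print(robot.observe()['t'], viewer.camera_info('wrist')['t'])
R=np.array([np.pi,0,0])
for x in (360,420,540):
  for y in (0,110,220): print(x,y,[None if (q:=kin.ik([x,y,15],cv2.Rodrigues(cv2.Rodrigues(np.array([0,0,a]))[0]@cv2.Rodrigues(R)[0])[0][:,0])) is None else np.round(q,2) for a in(0,)])
E
```

```text
top 6685.0 7204.0
scene 5229.0 7656.0
['top'] [5.07742068e+02 1.11488826e+02 2.90366723e-02] 0.04279740421987784 [ 6.01045469e+02  1.04741864e+02 -5.53678508e-02] 0.015931189229618548 [-93.53379673   1.5732532    4.83602294]
['scene'] [5.05999615e+02 1.13360561e+02 2.73093981e-02] 0.04155237722048067 [ 6.01030629e+02  1.04710173e+02 -5.16631354e-02] 0.01575349015108051 [-95.35092663   3.73143014   4.52479287]
['top', 'scene'] [5.07319312e+02 1.11994213e+02 3.03548907e-02] 0.08961487421071657 [ 6.00937693e+02  1.04666196e+02 -5.38738061e-02] 0.03147639172997149 [-93.87715249   2.27624589   4.82594884]
1.0 [-650.38138262  -32.765778    391.25265307]Traceback (most recent call last):
  File "<stdin>", line 13, in <module>
cv2.error: OpenCV(4.12.0) /io/opencv/modules/calib3d/src/calibration_base.cpp:151: error: (-210:Unsupported format or combination of formats) The matrices must have 32f or 64f data type in function 'Rodrigues'
```

```bash
cat >> h.py <<'E'
m=np.array([601,104.7,-.054]); F=10.
def rv(a): return cv2.Rodrigues(cv2.Rodrigues(np.array([0,0,float(a)]))[0]@np.diag([1.,-1,-1]))[0][:,0]
ROT=rv(m[2])
def W(x,y,z):  # finger front face at mat coords x,y -> TCP world
    return place([[x-F,y,z]],m)[0]
def st(): o=robot.observe(); return np.round(o['t'],2),np.round(o['contact_force'],1)
def look():
    C={}
    for c in ['top','scene']:
        snap(c); k=mask('crate',c); C[c]=k
        print(c,None if k is None else k.sum()/16,[find(n,c) for n in('left_corner','right_corner')])
    return C
E
cat > a.py <<'E'
from h import *
grip(0.0)
print(kin.ik(W(-200,102,150),ROT))
robot.movep(W(-200,102,150),ROT); print(st(),robot.observe()['joints'])
robot.servo_line(W(-190,102,18),feed=150,rotation=ROT); print(st())
for x in (-168,-150,-132):
    robot.servo_line(W(x,102,18),feed=60); print(x,st())
robot.servo_line(W(-175,102,18),feed=100); print(st(),robot.observe()['joints'])
snap('top','top2.png'); snap('scene','scene2.png')
print([find(n,c) for c in('top','scene') for n in('left_corner','right_corner','crate')])
print(st())
E
python3 a.py
```

```text
[ 0.25644758  0.40745185 -0.98186145  2.08139138  0.44358943  0.87534468
 -2.60569116]
(np.float64(5.21), array([ 1. ,  0.5, -0.4])) [ 0.25702381  0.40755701 -0.98108229  2.08107567  0.44365146  0.87540195
 -2.60550241]
(np.float64(6.24), array([ 0.5, -0.6,  0.3]))
-168 (np.float64(6.76), array([0.4, 0.3, 0.7]))
-150 (np.float64(7.21), array([-0.9, -0.4, -0. ]))
-132 (np.float64(7.66), array([ 0. , -0.3, -0.8]))
(np.float64(8.24), array([0.3, 0.6, 0.7])) [ 0.05635353  0.639003   -0.73630094  2.11095789  0.71660956  0.65672359
 -2.80087806]
[[(0.61, array([474.7, 211.9,  25.8]))], [(0.56, array([455.9,  11.6,  31.7]))], [(0.73, array([519.4, 104.3,  -2.8]))], [(0.49, array([475.9, 213.2,  31.5]))], [(0.55, array([453.2,   7.6,  29.8]))], [(0.8, array([5.211e+02, 1.081e+02, 4.000e-01]))]]
(np.float64(8.64), array([-0.6, -0.6, -0.4]))
```

View pics/top2.png

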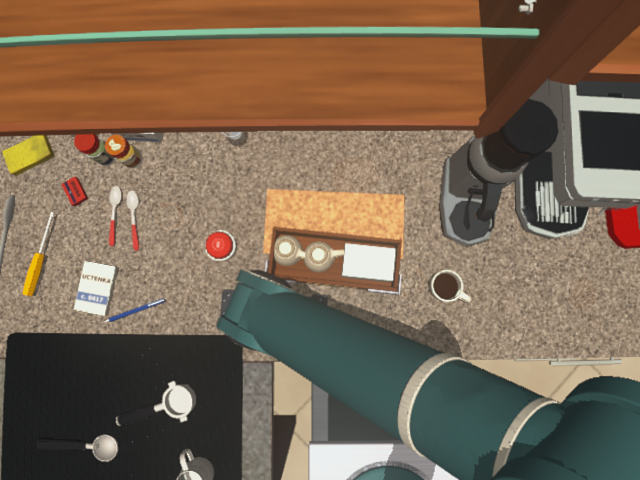

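View pics/scene2.png

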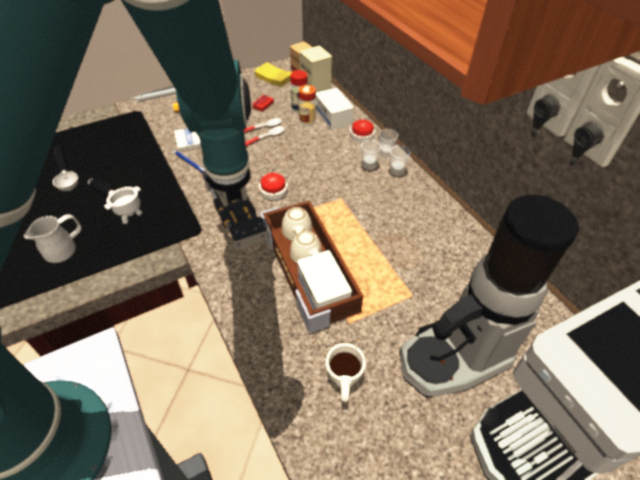

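The first push worked. The left plate is now at mat x of about −131 and the right at about −141, so skew is about −2.8°, with the timer and cup untouched. Joint 7 is near its limit, so I'll use the half-turned tool from here.

```bash
cat >> h.py <<'E'
ROT2=rv(m[2]+np.pi)
def push(side,xs,x,back=25,feed=60):
    y=102*side
    robot.servo_line(W(xs,y,18),feed=200)
    robot.servo_line(W(x,y,18),feed=feed)
    f=st(); robot.servo_line(W(x-back,y,18),feed=150); print(side,x,f,st()[0])
def report():
    L=[]
    for c in('top','scene'):
        snap(c)
        for n in('left_corner','right_corner','crate'):
            for k,w in find(n,c)[:1]:
                d=w[:2]-m[:2];cc,s=np.cos(m[2]),np.sin(m[2]); L.append((c,n,k,float(round(cc*d[0]+s*d[1],1)),float(round(-s*d[0]+cc*d[1],1)),w[2]))
    for l in L: print(*l)
E
cat > b.py <<'E'
from h import *
q=kin.ik(W(-165,-102,30),ROT2); print(np.round(q,2))
if q is None or abs(q[6])>2: raise SystemExit
robot.movep(W(-165,-102,30),ROT2); print(st())
push(-1,-148,-115)
push(1,-150,-98)
report(); print(st(),np.round(robot.observe()['joints'],2))
E
python3 b.py
```

```text
[ 0.9   0.98 -1.33  2.21  1.19  1.06  0.38]
(np.float64(11.32), array([-0.3, -0.7, -0.8]))
-1 -115 (np.float64(12.28), array([-1. , -1.4, -0.7])) 12.59
1 -98 (np.float64(14.78), array([-0.5,  1.1, -0.3])) 15.1
top crate 0.92 -50.3 -3.5 -2.8
scene left_corner 0.61 -114.4 -105.4 32.2
scene right_corner 0.69 -111.7 -106.2 28.8
scene crate 0.71 -51.1 -8.2 1.5
(np.float64(15.5), array([-0. , -0.7, -0.5])) [ 0.4   1.06 -1.26  1.99  1.18  1.11  0.1 ]
```

```bash
cat > c.py <<'E'
from h import *
push(-1,-135,-80)
push(1,-118,-64)
push(-1,-105,-60)
report(); robot.servo_line(W(-95,-20,18),feed=200);report(); print(st(),np.round(robot.observe()['joints'],2))
E
python3 c.py
```

```text
-1 -80 (np.float64(17.74), array([-4.6, -3.7,  1.4])) 18.06
1 -64 (np.float64(20.28), array([-1.4,  1. ,  0.7])) 20.6
-1 -60 (np.float64(22.68), array([-4.2, -2.7,  2. ])) 22.99
top left_corner 0.79 -64.3 99.6 24.0
top crate 0.88 -6.3 -1.3 -3.6
top left_corner 0.58 -64.0 98.8 28.4
top crate 0.91 -6.9 -0.4 -1.8
(np.float64(24.36), array([0.5, 0.1, 0.5])) [ 0.66  1.05 -1.27  2.03  1.19  1.1   0.32]
```

```bash
cat > d.py <<'E'
from h import *
push(1,-80,-56,feed=40)
push(-1,-75,-56,feed=40)
robot.servo_line(W(-110,-102,18),feed=200); robot.servo_line(W(-110,-102,150),feed=200)
robot.movep([285,-450,215],ROT2)
C={};P={}
for c in['top','scene']:
    snap(c,c+'3.png'); k=viewer.silhouettes('crate',c)
    C[c]=mask('crate',c)
    for n in('timer','cup'): print(c,n,find(n,c))
for cs in(['top'],['scene'],['top','scene']):
    p,e=fit(CRATE,[601,104,-.05],{c:C[c] for c in cs}); print(cs,p,e,rel(p,m))
report();print(st())
E
python3 d.py
```

```text
1 -56 (np.float64(25.88), array([-2.2,  0.4, -0.1])) 26.19
-1 -56 (np.float64(27.98), array([-5. , -1.2,  2.8])) 28.3
top timer [(0.85, array([554.8, 344.9,   0.6]))]
top cup [(0.57, array([ 4.649e+02, -1.318e+02, -3.000e-01]))]
scene timer [(0.82, array([5.547e+02, 3.407e+02, 2.000e-01]))]
scene cup [(0.61, array([ 4.584e+02, -1.317e+02,  4.000e-01]))]
['top'] [ 6.00763144e+02  1.02569574e+02 -5.76525719e-02] 0.04939952520597682 [-0.12152356 -2.14010456 -0.20927695]
['scene'] [ 5.99266445e+02  1.02276110e+02 -5.90868643e-02] 0.03265765765765766 [-1.60020125 -2.5139232  -0.29145585]
['top', 'scene'] [ 6.00196455e+02  1.02769216e+02 -5.80834925e-02] 0.0857825303841192 [-0.69816238 -1.97133959 -0.23396689]
top left_corner 0.58 -56.5 102.3 27.6
top right_corner 0.57 -56.0 -104.1 28.1
top crate 0.96 -3.7 -2.4 -1.0
scene left_corner 0.63 -58.0 100.2 30.8
scene right_corner 0.91 -57.4 -106.3 29.9
scene crate 0.55 -2.1 -1.9 1.3
(np.float64(32.12), array([ 0.6,  0.4, -1. ]))
```

View pics/top3.png

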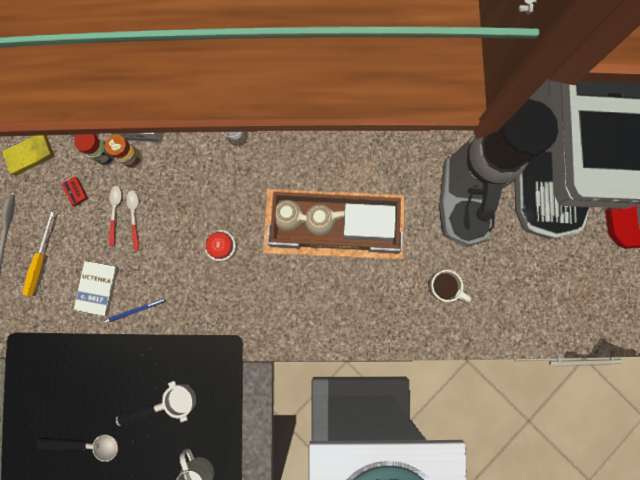

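The crate (centre at about (334,223)) sits square on the mat, within about 1 mm in x, 2 mm in y and 0.3°. The timer (220,245) and cup (448,287) haven't moved, and the arm is clear.

```bash
python3 -c "
from cell import robot
print(robot.job_done())"
```

```text
the job is handed in; nothing more can be done
None
```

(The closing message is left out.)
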